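Load the transport cassette and draw it from its dock

TASK

Slide the shorter of the two steel pins from the white stand fully home into the bore in the top of the docked metal cassette, leaving the longer pin standing in its hole. Then squeeze the cassette's two black side catches together between the fingers, lift the cassette upright out of its dock until its underside is more than 10 cm above the worktop, and finish still holding it there by the squeezed catches: do not put it down or let go.

Things in the scene. Friction and masses are not known exactly. Their poses are not given: they have to be found in the camera images.
- dock: Grey plastic socket, fixed (place, yaw vary). Origin: centre of its underside, on the worktop; z up. Base plate 76 (x) x 116 (y) x 8 mm; socket 51 x 82 mm outside, top rim 42 mm above the worktop, inner floor 8 mm, holding the cassette's foot with 1.5 mm play. The catches' noses hook 3 mm deep under its two y-side rims: the cassette cannot be lifted until both catches are pressed.
- cassette: Upright aluminium block, 36 (x) x 38 (y) x 80 mm (foot 44 mm in y, 14 mm high), about 0.25 kg, loose but latched in the dock, its axes those of the dock. Origin: centre of its underside, 8 mm above the worktop while docked; z up. In its top an upright round bore, 17 mm wide, 3 mm chamfer, 61 mm deep. At its +y and -y sides stand the black catches, 2 mm lower than its top.
- cassette_mouth (a point): Centre of the bore's mouth, in the middle of the cassette's top face: 80 mm above the cassette's origin.
- pin_home (a point): Point on the bore's axis, 25 mm above the cassette's origin, where the foot (origin) of the short pin is when the pin is fully home, its head's shoulder resting on the cassette's top.
- catch_l_pad (a point): Middle of the outer face (looking along +y) of the +y catch's ribbed finger pad: 31 mm from the cassette's axis along its +y, 65 mm above the cassette's origin. The pad is 24 mm wide (x), 26 mm high (52 to 78 mm above the cassette's origin).
- catch_r_pad (a point): The same on the -y side; its face looks along -y. The two pads measure 62 mm over their outsides, 52 mm when both are fully pressed. No other part stands beside the pads above the dock's rim.
- catch_l (a joint): How far the +y catch is pressed inwards, m: 0 out (latched), 0.005 fully in; its nose is free of the dock's rim from about 0.003 on. Spring: 3.2 N at rest, 7.2 N fully in; it springs out again when let go.
- catch_r (a joint): The same for the -y catch.
- stand: White plastic block fixed on the worktop (place and yaw vary), 58 (x) x 120 (y) mm, 36 mm high, with two upright holes 17 mm wide, 66 mm apart along y (at y = +33 and -33 mm), floor 4 mm above the worktop. Origin: centre of its underside; z up.
- pin_short: The shorter steel pin, 79 mm: round shank 14 mm wide, 55 mm long, tapered foot; at the top a ribbed round head 22 mm wide, 24 mm high. Origin: centre of the foot's end; z runs up to the head. Stands in either of the stand's holes, its foot 4 mm above the worktop; may lean about 5 degrees. About 0.06 kg.
- pin_short_head (a point): Centre of the top face of the short pin's head, 79 mm from its origin.
- grey_instrument: Bystander and obstacle: a fixed light-grey bench instrument to the right of the stand, about 210 (x) x 170 (y) mm, 235 mm high. Origin: on the worktop under its middle. It stands between the arm's start and the work: pass over it or in front of it.
- pin_long: The longer steel pin, 114 mm: the same, but with a shank 90 mm long. Stands in the other hole and is to stay there. Origin: centre of the foot's end.

How it is judged (in metres and radians):
On the way, in this order (a step that is already met when the one before it is completed fails the run):
1. the short pin is fully home in the cassette's bore while the cassette sits in its dock (distance between pin_short and pin_home below 0.006 m and z of cassette in the frame of dock below 0.012 m), for 0.2 s.
2. both catches pinched, the cassette is lifted out of the dock with the pin in it (distance between pin_short and pin_home below 0.006 m and height (world z) of cassette above 0.1 m and angle between cassette's own z axis and vertical below 0.25 rad and value of joint each of catch_l, catch_r above 0.003 m and contact force between the fingers and cassette above 2 N and contact force between cassette and dock below 0.1 N), for 0.2 s.
At the end, for the whole second after the job is handed in: The cassette is held still by its two catches (each pressed in over 3 mm), upright within 0.25 rad, its underside over 100 mm above the worktop, clear of the dock; the short pin's foot is within 6 mm of its home point in the bore; the long pin is within 20 mm of where it stood (all of step 2 and distance of pin_long from where it was at the start of the episode below 0.02 m and linear speed of cassette below 0.03 m/s); the arm keeps its last pose, push and grip.
It fails at once if the long pin is taken out of its place in the stand (moved by more than 20 mm) (not (distance of pin_long from where it was at the start of the episode below 0.02 m)).
It also fails if it takes over 64 s, if anything falls off the work surface, if the arm or the gripper's body presses on something with over 40 N, if the wrist force passes 120 N, or if a joint passes its speed limit or range.

ROBOT

A 6-joint arm with a two-finger parallel gripper is mounted at the origin on a cart in front of the work surface, level with it; the furniture and walls round the work are solid. World frame = base frame: x ahead of the robot, y to its left, z up, the work surface at z = 0. Lengths are in mm, angles in rad, forces in N, time in s.
With the tool pointing down it reaches from about 350 to 975 mm from the base axis. Payload 7.1 kg.
Tool frame: the origin (TCP) lies between the finger pads; the fingertips stand 17 mm ahead of it and the grasp point (between the pads) lies 2 mm behind it; z points along the fingers, y is the line along which they close (so a half turn about z gives the same grasp; the last joint's range is limited). The gripper opens to 88 mm and grips with 3 to 60 N. Pads are 20 mm wide; open, the fingers measure 115 mm over their backs; the gripper's body (75 mm by 178 mm) begins 61 mm behind the grasp point.
Start: joints at [-1.136, 0.423, 1.63, -0, 1.089, -0.019], TCP at [274.004, -561.717, 217.275] pointing down, gripper open.
Joint ranges: [-3, 3], [-0.9, 2.11], [0.09, 2.58], [-1.31, 4.45], [0.11, 2.69], [-2.54, 2.54]. Speed limits (rad/s): [2.39, 2.39, 3.01, 3.14, 3.14, 3.14].

INTERFACE

Orientations are given as a rotation vector (axis times angle).
In Python, from workcell import ctrl, camrig, workorder gives the robot as it stands (ctrl), with the cameras (camrig) and the job (workorder).
- The arm moves only by the shell command python3 jog.py [OPENING], which reads ROWS from standard input. ROWS is a JSON list of rows, 1 to 5 of them, each of 6 numbers: dx, dy, dz in shares of 75 cm (1.0 is 75 cm), then a rotation vector rx, ry, rz in shares of pi rad (1.0 is pi rad); each row shifts and turns the commanded pose from where the row before left it, along the tool's axes as they then stand; what a row does not reach is not made up. A row lasts 1/12 s, in which the tool goes at most 41.7 mm and 0.125 rad, less where a joint would pass 70% of its speed; a pose out of reach is approached as far as the arm can. OPENING is the finger opening in mm, set as the command begins (- or left out keeps the last). The fingers move at their own pace and stop on an object; the grip force is fixed at half the most. Time passes only in rows, so rows that do not move let the fingers close. It prints the time, the measured TCP pose, the force, the opening and the grip force at its end. Input that does not fit is refused with a message, and nothing moves.
- ctrl.get_obs(): the state, without advancing time (a new reading comes with each control period).
- camrig.get_image(name): name is "side" or "top"; returns a dict with "img" (400x640x3 uint8, red, green, blue), "fx", "fy", "cx", "cy" (pixels), "R" (3x3) and "t" (3): a world point X has camera coordinates R X + t. Camera axes: x right, y down, z forward; pixel columns grow to the right and rows downward; lengths in mm; the calibration is good to about 2 mm. A picture is of the moment at which its call begins. There is no depth.
- workorder.close_job(): hands the job in; it is judged then, once.
The state is a dict: "t": time; "qpos": joint angles; "qvel": joint speeds; "joint_torque": joint torques, N m; "ee_pos": TCP position; "orientation": TCP orientation; "ft_force": force on the tool from outside, world axes, zero at the start; "moment": the same for the moment, N m; "width": finger opening in mm; "grasp_force": force on a finger pad.
Only numpy, scipy, OpenCV 4.12 (cv2) and the standard library are available. Lean on these libraries where they do the work, as an engineer would, in place of code of your own. Each camera call takes 0.05 s, during which the arm holds its last target. There are 200 camera calls.

## Working session

There is one attempt and no reset: what is moved stays moved. The work goes in short steps, Python scripts to look and compute and a shell command to move; the robot and the scene stay as the last step left them, time stands still between calls to the robot, and variables do not carry over. Pictures are saved under pics/ and viewed, at most 10 in all, crops included, and the job is handed in when it is done.

```bash
ls; mkdir -p pics
python3 - <<'E'
from workcell import ctrl, camrig, workorder
import cv2
for n in("top","side"):
    d=camrig.get_image(n); cv2.imwrite(f"pics/{n}0.png",d["img"][...,::-1]); print(n,d["fx"],d["fy"],d["cx"],d["cy"],d["R"],d["t"])
print(ctrl.get_obs())
E
```

```text
jog.py
pics
workcell.py
top 504.60274189699544 504.60274189699544 317.72508353929794 203.21644971741532 [[-1.52556480e-02 -9.99878989e-01 -3.04515212e-03]
 [-9.87135117e-01  1.55458443e-02 -1.59130724e-01]
 [ 1.59158807e-01  5.78334290e-04 -9.87252825e-01]] [  67.69404576  520.66836058 1133.00623603]
side 373.975981055346 373.975981055346 321.9853598705772 200.17124579063398 [[ 0.65442964 -0.75611561  0.00331984]
 [-0.42778474 -0.37386747 -0.8229358 ]
 [ 0.62347579  0.5371334  -0.56812468]] [-302.40490362  305.37652431  606.96624218]
{'t': 0.1, 'qpos': array([-1.13598187e+00,  4.23767609e-01,  1.63058728e+00, -8.36410078e-06,
        1.08857791e+00, -1.89860562e-02]), 'qvel': array([-7.58383040e-04, -2.53227685e-03, -2.09596668e-03, -3.01701724e-05,
       -9.43750172e-05,  2.05313002e-04]), 'joint_torque': array([-3.35112254e-04, -5.45615137e+01, -2.74325484e+01,  6.45721285e-02,
        1.87938527e-02, -4.16920011e-05]), 'ee_pos': array([ 273.81214643, -561.28235421,  216.58776865]), 'orientation': array([-3.05979099e+00, -7.06438685e-01,  4.45731689e-04]), 'ft_force': array([-0.17103614,  0.00996987,  0.22804471]), 'moment': array([ 3.47927337e-02, -5.88445199e-05, -3.62157967e-03]), 'grasp_force': 0.0, 'width': 87.74412003139584}
```

View pics/top0.png

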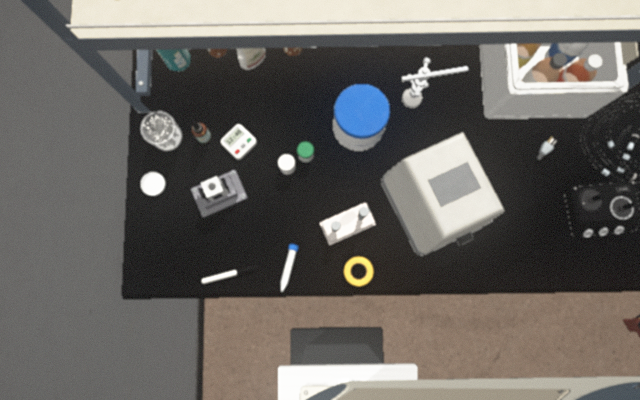

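View pics/side0.png

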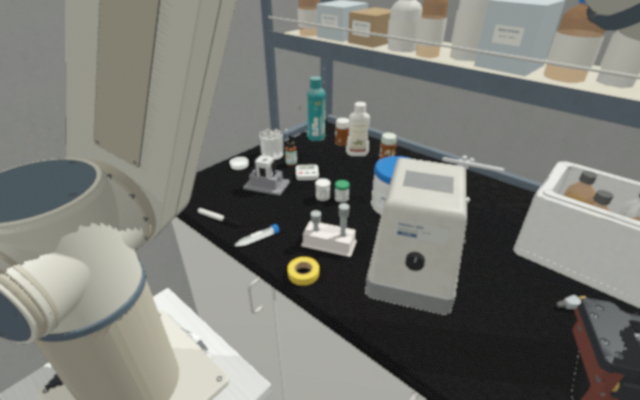

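The stand is near (347,223) in the top view and (330,238) in the side view. The cassette is near (215,190) in the top view and (265,175) in the side view. The short pin is the left one in both. I'll enlarge these areas.

Run:
```python
import cv2,numpy as np
t=cv2.imread("pics/top0.png");s=cv2.imread("pics/side0.png")
def c(im,x,y,w=66,h=50,k=6):
    o=cv2.resize(im[y:y+h,x:x+w],None,fx=k,fy=k,interpolation=cv2.INTER_CUBIC)
    for i in range(0,w,10):
        cv2.line(o,(i*k,0),(i*k,5),(0,255,0),1); cv2.putText(o,str(x+i),(i*k,16),0,.35,(0,255,0),1)
    for i in range(0,h,10):
        cv2.line(o,(0,i*k),(5,i*k),(0,255,0),1); cv2.putText(o,str(y+i),(7,i*k+4),0,.35,(0,255,0),1)
    return o
a=np.vstack([np.hstack([c(t,315,197),c(t,186,165)]),np.hstack([c(s,298,205),c(s,237,148)])])
cv2.imwrite("pics/crop0.png",a);print(a.shape)
```

```text
(600, 792, 3)
```

View pics/crop0.png

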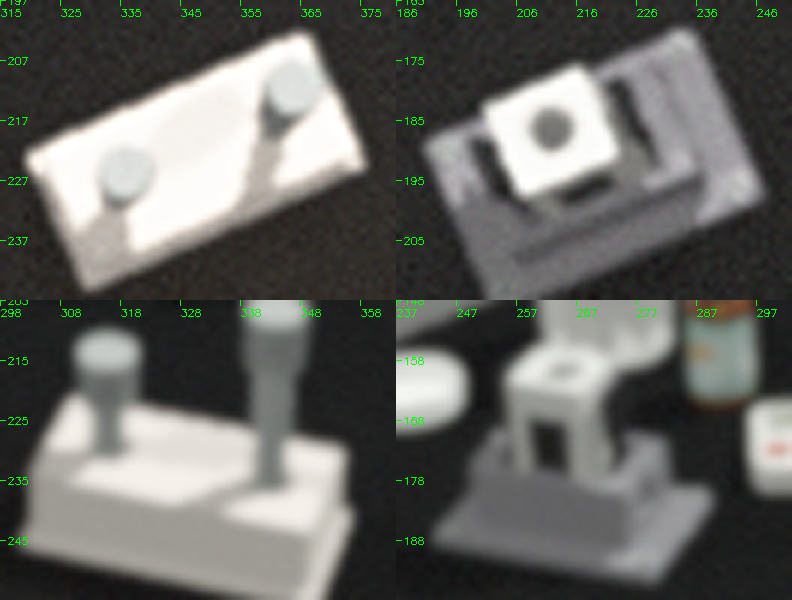

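```bash
cat > h.py <<'E'
import numpy as np
from workcell import ctrl, camrig, workorder
from scipy.spatial.transform import Rotation as Ro
def ray(d,u,v):
    R=np.array(d["R"]);t=np.array(d["t"])
    r=R.T@[(u-d["cx"])/d["fx"],(v-d["cy"])/d["fy"],1]
    return -R.T@t, r/np.linalg.norm(r)
def onz(d,p,z):
    o,r=ray(d,*p); return o+r*(z-o[2])/r[2]
def tri(d1,p1,d2,p2):
    A=np.zeros((3,3));b=np.zeros(3);L=[ray(d1,*p1),ray(d2,*p2)]
    for o,r in L:
        M=np.eye(3)-np.outer(r,r);A+=M;b+=M@o
    X=np.linalg.solve(A,b); return X,[np.linalg.norm(np.cross(X-o,r)) for o,r in L][0]
def tool(X):  # world delta to tool axes
    o=ctrl.get_obs(); return Ro.from_rotvec(o["orientation"]).inv().apply(np.array(X)-o["ee_pos"])
E
python3 - <<'E'
from h import *
np.set_printoptions(precision=1,suppress=True)
T=camrig.get_image("top");S=camrig.get_image("side")
def ct(x,y,x0,y0): return (x0+(x+.5)/6-.5,y0+(y+.5)/6-.5)
for n,a,b,z in [("short",ct(127,170,315,197),ct(108,50,298,205),83),("mouth",ct(155,129,186,165),ct(170,72,237,148),88)]:
    print(n,tri(T,a,S,b),onz(T,a,z),onz(S,b,z))
a=ct(295,86,315,197);print("long",onz(T,a,118))
P=[onz(T,ct(x,y,315,197),36)[:2] for x,y in[(28,160),(305,34),(362,165),(88,290)]]
P=np.array(P);print(P,P.mean(0));e=P-np.roll(P,-1,0);print(np.hypot(*e.T),np.degrees(np.arctan2(e[:,1],e[:,0])))
P=np.array([onz(T,ct(x-396,y,186,165),88)[:2] for x,y in[(483,103),(580,65),(618,155),(527,197)]]);e=P-np.roll(P,-1,0);print(P.mean(0),np.hypot(*e.T),np.degrees(np.arctan2(e[:,1],e[:,0])))
P=np.array([onz(T,ct(x-396,y,186,165),8)[:2] for x,y in[(423,145),(688,28),(765,195)]]);e=P[1:]-P[:-1];print(P,np.hypot(*e.T),np.degrees(np.arctan2(e[:,1],e[:,0])))
E
```

```text
short (array([464.5,  20.8,  84.7]), np.float64(0.8717318842070917)) [465.4  20.2  83. ] [465.5  22.9  83. ]
mouth (array([557.5, 298.3,  86.3]), np.float64(0.19967719448884305)) [557.  298.1  88. ] [555.6 295.7  88. ]
long [490.9 -40.  118. ]
[[475.4  56.8]
 [523.1 -52. ]
 [471.4 -72.5]
 [424.7  34.5]] [473.6  -8.3]
[118.8  55.6 116.8  55.4] [ 113.7   21.6  -66.4 -156.3]
[556.7 297.7] [38.8 37.7 37.1 40. ] [ 111.2   23.1  -65.5 -154.5]
[[567.2 366.6]
 [613.7 260.6]
 [544.7 229.1]] [115.6  75.9] [ -66.3 -155.4]
```

The dimensions check out: stand about 118x56, dock 116x76, cassette top about 38. The dock and stand yaw is about 24°, so the tool's y axis (about -64°) already nearly fits both. Next I'll work out the deltas.

The manual's scale: shifts go in shares of 75 cm and turns go in shares of pi rad. Converting my numbers, -40 mm is -0.0533, -35 mm is -0.0467, 0.03 rad is 0.0095.

```bash
echo '[[0, 0, -0.0533, 0, 0, 0.0095], [0, 0, -0.0467, 0, 0, 0]]' | python3 jog.py 50
python3 - <<'E'
from h import *
np.set_printoptions(precision=3,suppress=True)
R=Ro.from_rotvec(ctrl.get_obs()["orientation"]).as_matrix();print(R, np.degrees(np.arctan2(R[1,1],R[0,1])))
print(tool([465,20.8,290]),ctrl.get_obs()["ee_pos"])
E
```

```text
t: 0.37
ee_pos: [273.4, -560.4, 291.2]
orientation: [-3.067, -0.657, 0.002]
ft_force: [0.2, -1.4, 0.2]
width: 77.9
grasp_force: 0.0
[[ 0.912  0.41  -0.002]
 [ 0.41  -0.912  0.005]
 [-0.    -0.005 -1.   ]] -65.8018181636791
[ 413.014 -451.593    3.525] [ 273.387 -560.416  291.169]
```

To row units: -30 mm is -0.04, 27.5 mm is 0.0367.

```bash
echo '[[0.0367, -0.04, 0, 0, 0, 0], [0.0367, -0.04, 0, 0, 0, 0], [0.0367, -0.04, 0, 0, 0, 0], [0.0367, -0.04, 0, 0, 0, 0], [0.0367, -0.04, 0, 0, 0, 0]]' | python3 jog.py; echo '[[0.0367, -0.04, 0, 0, 0, 0], [0.0367, -0.04, 0, 0, 0, 0], [0.0367, -0.04, 0, 0, 0, 0], [0.0367, -0.04, 0, 0, 0, 0], [0.0367, -0.04, 0, 0, 0, 0]]' | python3 jog.py;echo '[[0.0367, -0.04, 0, 0, 0, 0], [0.0367, -0.04, 0, 0, 0, 0], [0.0367, -0.04, 0, 0, 0, 0], [0.0367, -0.04, 0, 0, 0, 0], [0, 0, 0, 0, 0, 0]]' | python3 jog.py
python3 - <<'E'
from h import *
np.set_printoptions(precision=3,suppress=True)
R=Ro.from_rotvec(ctrl.get_obs()["orientation"]).as_matrix();print(R, np.degrees(np.arctan2(R[1,1],R[0,1])))
print(tool([464.5,20.8,130]))
E
```

```text
t: 0.78
ee_pos: [337.7, -366.6, 292.2]
orientation: [-3.071, -0.66, -0.0]
ft_force: [0.8, 0.5, -0.7]
width: 50.4
grasp_force: 0.0
t: 1.2
ee_pos: [401.4, -173.3, 292.4]
orientation: [3.071, 0.66, 0.001]
ft_force: [1.7, -0.9, -0.4]
width: 50.0
grasp_force: 0.0
t: 1.62
ee_pos: [453.7, -15.0, 292.5]
orientation: [-3.068, -0.669, -0.002]
ft_force: [-0.6, -0.4, -0.1]
width: 50.1
grasp_force: 0.0
[[ 0.909  0.416  0.001]
 [ 0.416 -0.909  0.002]
 [ 0.002 -0.001 -1.   ]] -65.38769083381781
[ 24.418 -27.849 162.552]
```

To row units: 40 mm is 0.0533, -28 mm is -0.0373, 0.01 rad is 0.0032.

```bash
echo '[[0.0327, -0.0373, 0, 0, 0, 0.0032], [0, 0, 0.0533, 0, 0, 0], [0, 0, 0.0533, 0, 0, 0], [0, 0, 0.0533, 0, 0, 0], [0, 0, 0.0533, 0, 0, 0]]' | python3 jog.py; echo '[[0, 0, 0, 0, 0, 0]]' | python3 jog.py
python3 - <<'E'
from h import *
import cv2
np.set_printoptions(precision=3,suppress=True)
R=Ro.from_rotvec(ctrl.get_obs()["orientation"]).as_matrix();print(R, np.degrees(np.arctan2(R[1,1],R[0,1])))
print(tool([464.5,20.8,79]))
d=camrig.get_image("side")["img"][...,::-1][150:260,250:390]; e=camrig.get_image("top")["img"][...,::-1][160:270,270:410]
cv2.imwrite("pics/a.png",np.hstack([cv2.resize(x,None,fx=2.85,fy=2.85,interpolation=2) for x in(d,e)]))
E
```

```text
t: 2.03
ee_pos: [463.0, 14.9, 131.1]
orientation: [3.074, 0.646, 0.002]
ft_force: [-0.1, 0.1, 0.3]
width: 49.9
grasp_force: 0.0
t: 2.12
ee_pos: [457.7, 14.7, 126.0]
orientation: [-3.072, -0.645, 0.02]
ft_force: [-1.9, 0.0, -0.6]
width: 49.9
grasp_force: 0.0
[[ 0.916  0.402 -0.013]
 [ 0.402 -0.916 -0.   ]
 [-0.012 -0.005 -1.   ]] -66.29057391363683
[ 9.247 -2.602 46.914]
```

View pics/a.png

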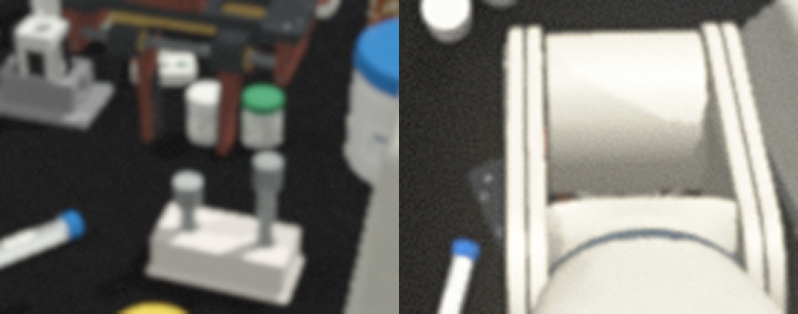

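The side view shows the open fingers hanging above and behind the short pin, clear of the long pin. The arm was still settling, so I'll re-read the pose.

```bash
echo '[[0, 0, 0, 0, 0, 0], [0, 0, 0, 0, 0, 0]]' | python3 jog.py
python3 - <<'E'
from h import *
np.set_printoptions(precision=3,suppress=True)
R=Ro.from_rotvec(ctrl.get_obs()["orientation"]).as_matrix();print(R[:,2], np.degrees(np.arctan2(R[1,1],R[0,1])))
print(tool([464.5,20.8,79]))
E
```

```text
t: 2.38
ee_pos: [465.0, 14.9, 134.9]
orientation: [3.074, 0.645, 0.007]
ft_force: [-0.2, 0.2, -0.1]
width: 50.0
grasp_force: 0.0
[ 0.005  0.    -1.   ] -66.30506221602722
[ 1.648 -5.763 55.849]
```

To row units: 20 mm is 0.0267, 15 mm is 0.02.

```bash
echo '[[-0.0007, -0.0073, 0, 0, 0, 0], [0, 0, 0.0267, 0, 0, 0], [0, 0, 0.0267, 0, 0, 0], [0, 0, 0.02, 0, 0, 0], [0, 0, 0, 0, 0, 0]]' | python3 jog.py; echo '[[0, 0, 0, 0, 0, 0], [0, 0, 0, 0, 0, 0], [0, 0, 0, 0, 0, 0]]' | python3 jog.py
python3 - <<'E'
from h import *
import cv2
np.set_printoptions(precision=3,suppress=True)
R=Ro.from_rotvec(ctrl.get_obs()["orientation"]).as_matrix();print(R[:,2], np.degrees(np.arctan2(R[1,1],R[0,1])))
print(tool([464.5,20.8,79]))
d=camrig.get_image("side")["img"][...,::-1][190:260,285:365]
cv2.imwrite("pics/b.png",cv2.resize(d,None,fx=7,fy=7,interpolation=2))
E
```

```text
t: 2.8
ee_pos: [459.5, 20.1, 76.7]
orientation: [-3.074, -0.645, 0.002]
ft_force: [-0.4, -0.0, 0.3]
width: 49.9
grasp_force: 0.0
t: 3.05
ee_pos: [461.4, 20.0, 78.7]
orientation: [3.074, 0.645, 0.004]
ft_force: [-0.2, -0.2, 0.4]
width: 50.4
grasp_force: 0.0
[ 0.003  0.    -1.   ] -66.29071132924156
[ 3.146  0.476 -0.315]
```

View pics/b.png

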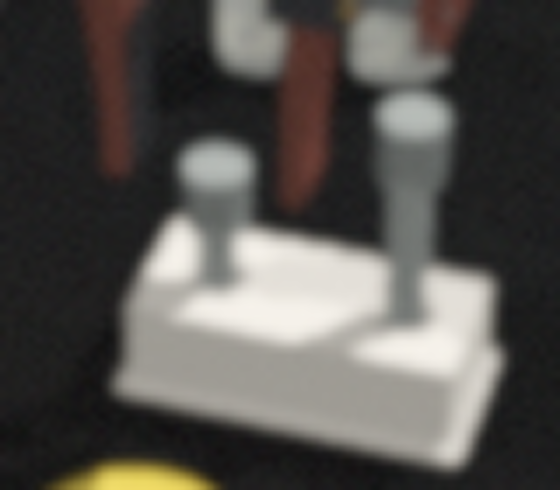

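The side view shows the fingers either side of the short pin. The tips end at crop pixels (115,178) and (293,210), and the pin head's top is at (215,165). I'll check those against the projected model.

Run:
```python
from h import *
np.set_printoptions(precision=1,suppress=True)
o=ctrl.get_obs();R=Ro.from_rotvec(o["orientation"]).as_matrix();print(o["ee_pos"])
S=camrig.get_image("side")
def pr(X):
    c=np.array(S["R"])@X+S["t"];u=np.array([c[0]/c[2]*S["fx"]+S["cx"],c[1]/c[2]*S["fy"]+S["cy"]]);return (u-[285,190]+.5)*7-.5
for y in(-25,-38,25,38):print("tip",y,[pr(o["ee_pos"]+R@[x,y,17]) for x in(-10,10)])
for p in([464.5,20.8,83],[460.4,21.9,36],[462,21,59]):print(pr(np.array(p)))
```

```text
[461.3  19.9  78.5]
tip -25 [array([134.7, 228.3]), array([154.4, 193.4])]
tip -38 [array([ 97.9, 221.1]), array([118.2, 186.5])]
tip 25 [array([278.9, 256.4]), array([296.3, 220.5])]
tip 38 [array([317.1, 263.8]), array([333.9, 227.7])]
[219.7 167.3]
[210. 283.]
[214.7 228.2]
```

The tips appear about 10 mm higher than modelled, perhaps because the pads are dark. That's still on the head, so I'll centre the tool and close.

To row units: 3 mm is 0.004, 1 mm is 0.0013.

```bash
echo '[[0.004, 0.0007, 0.0013, 0, 0, 0], [0, 0, 0, 0, 0, 0], [0, 0, 0, 0, 0, 0]]' | python3 jog.py; echo '[[0, 0, 0, 0, 0, 0], [0, 0, 0, 0, 0, 0], [0, 0, 0, 0, 0, 0], [0, 0, 0, 0, 0, 0], [0, 0, 0, 0, 0, 0]]' | python3 jog.py 10;  echo '[[0, 0, 0, 0, 0, 0], [0, 0, 0, 0, 0, 0]]' | python3 jog.py
python3 - <<'E'
from h import *
import cv2
d=camrig.get_image("side")["img"][...,::-1][190:260,285:365]
cv2.imwrite("pics/c.png",cv2.resize(d,None,fx=7,fy=7,interpolation=2))
E
```

```text
t: 3.4
ee_pos: [463.7, 20.7, 76.5]
orientation: [3.075, 0.645, 0.001]
ft_force: [-0.1, 0.1, -0.6]
width: 50.3
grasp_force: 0.0
t: 3.82
ee_pos: [463.3, 20.6, 76.2]
orientation: [-3.075, -0.645, 0.0]
ft_force: [-0.3, -0.0, 0.3]
width: 19.6
grasp_force: 7.9
t: 3.98
ee_pos: [463.2, 20.6, 76.2]
orientation: [-3.075, -0.645, 0.0]
ft_force: [-0.0, -0.1, -0.4]
width: 17.9
grasp_force: 30.0
```

View pics/c.png

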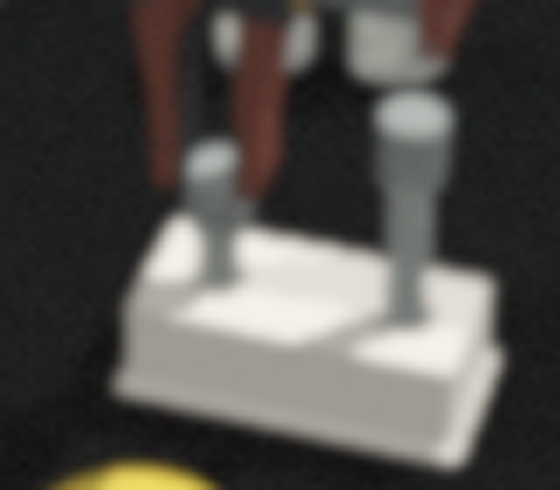

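The width stopped at 17.9 on a 22 mm head, with a 30 N grip and no side force. The right finger covers the head's right part. I'll lift 20 mm, so the foot stays in the hole, and look closer with brightened contrast.

To row units: -10 mm is -0.0133.

```bash
echo '[[0, 0, -0.0133, 0, 0, 0], [0, 0, -0.0133, 0, 0, 0], [0, 0, 0, 0, 0, 0], [0, 0, 0, 0, 0, 0]]' | python3 jog.py
python3 - <<'E'
from h import *
import cv2
d=np.mean([camrig.get_image("side")["img"][...,::-1][183:243,285:345].astype(float) for _ in range(4)],0)
d=255*(d/255)**.5
cv2.imwrite("pics/d.png",cv2.resize(d.astype(np.uint8),None,fx=10,fy=10,interpolation=2)); print(ctrl.get_obs()["width"],ctrl.get_obs()["ft_force"],ctrl.get_obs()["ee_pos"])
E
```

```text
t: 4.37
ee_pos: [464.1, 20.6, 97.3]
orientation: [3.074, 0.645, 0.004]
ft_force: [-0.0, 0.3, -0.5]
width: 17.9
grasp_force: 30.0
17.88399995044148 [ 0.7232552   0.23435232 -2.15147862] [463.15095085  20.61380344  96.18320966]
```

View pics/d.png

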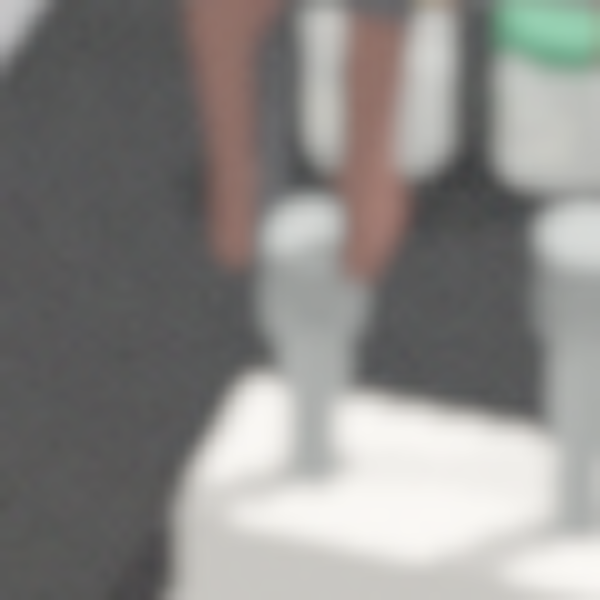

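The pin is held and came up upright with the gripper: head top at crop pixel (305,225), shoulder at about (310,320). The fingers cover the head's upper half. Next, clear the stand and go over the cassette.

To row units: -30 mm is -0.04, -10 mm is -0.0133.

```bash
echo '[[0, 0, -0.04, 0, 0, 0], [0, 0, -0.04, 0, 0, 0], [0, 0, -0.04, 0, 0, 0], [0, 0, -0.0133, 0, 0, 0], [0, 0, 0, 0, 0, 0]]' | python3 jog.py;echo '[[0, 0, 0, 0, 0, 0], [0, 0, 0, 0, 0, 0]]' | python3 jog.py
python3 - <<'E'
from h import *
np.set_printoptions(precision=3,suppress=True)
R=Ro.from_rotvec(ctrl.get_obs()["orientation"]).as_matrix();print(R[:,2], np.degrees(np.arctan2(R[1,1],R[0,1])))
print(tool([557,298,196]))
E
```

```text
t: 4.98
ee_pos: [465.0, 20.7, 198.4]
orientation: [3.074, 0.645, 0.008]
ft_force: [0.7, -0.6, -1.4]
width: 18.0
grasp_force: 30.0
t: 5.15
ee_pos: [462.2, 20.6, 194.7]
orientation: [-3.074, -0.645, 0.004]
ft_force: [-0.4, 0.1, -1.0]
width: 18.1
grasp_force: 30.0
[-0.003 -0.    -1.   ] -66.29022918648893
[ 198.353 -215.861   -1.575]
```

To row units: -27 mm is -0.036, 25 mm is 0.0333.

```bash
echo '[[0.0333, -0.036, 0, 0, 0, 0], [0.0333, -0.036, 0, 0, 0, 0], [0.0333, -0.036, 0, 0, 0, 0], [0.0333, -0.036, 0, 0, 0, 0], [0.0333, -0.036, 0, 0, 0, 0]]' | python3 jog.py; echo '[[0.0333, -0.036, 0, 0, 0, 0], [0.0333, -0.036, 0, 0, 0, 0], [0.0307, -0.036, 0, 0, 0, 0], [0, 0, 0, 0, 0, 0], [0, 0, 0, 0, 0, 0]]' | python3 jog.py; echo '[[0, 0, 0, 0, 0, 0], [0, 0, 0, 0, 0, 0], [0, 0, 0, 0, 0, 0]]' | python3 jog.py
python3 - <<'E'
from h import *
import cv2
np.set_printoptions(precision=3,suppress=True)
R=Ro.from_rotvec(ctrl.get_obs()["orientation"]).as_matrix();print(R[:,2], np.degrees(np.arctan2(R[1,1],R[0,1])))
print(tool([557,298,196]))
def av(n,x,y):
    d=np.mean([camrig.get_image(n)["img"][...,::-1][y:y+80,x:x+60].astype(float) for _ in range(3)],0);d=255*(d/255)**.7
    return cv2.resize(d.astype(np.uint8),None,fx=6.6,fy=6.6,interpolation=2)
cv2.imwrite("pics/e.png",np.hstack([av("side",235,115),av("top",180,140)]))
E
```

```text
t: 5.57
ee_pos: [522.7, 195.8, 193.9]
orientation: [3.074, 0.645, -0.006]
ft_force: [0.3, -0.6, -0.4]
width: 17.9
grasp_force: 30.0
t: 5.98
ee_pos: [556.7, 299.0, 193.4]
orientation: [3.073, 0.649, -0.006]
ft_force: [-0.8, -0.3, -0.3]
width: 18.1
grasp_force: 30.0
t: 6.23
ee_pos: [557.3, 296.5, 195.7]
orientation: [3.075, 0.643, -0.002]
ft_force: [0.4, -0.4, -0.8]
width: 18.2
grasp_force: 30.0
[-0.001 -0.001 -1.   ] -66.36905885137739
[ 0.347 -1.446 -0.285]
```

View pics/e.png

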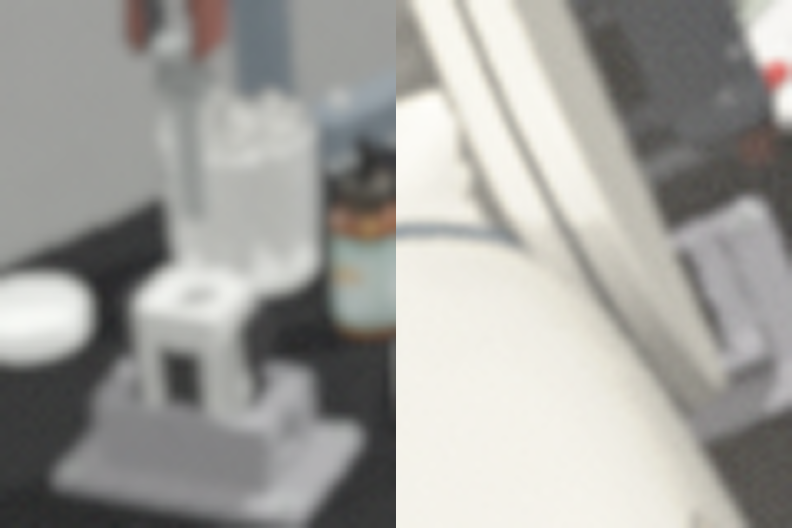

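The side view shows the pin above the cassette: shoulder at crop pixel (185,90), foot at (197,225), bore mouth at (197,293). The top view is blocked by the arm. I'll check tilt and offset against the projection.

Run:
```python
from h import *
np.set_printoptions(precision=1,suppress=True)
S=camrig.get_image("side")
def pr(X):
    c=np.array(S["R"])@X+S["t"];u=np.array([c[0]/c[2]*S["fx"]+S["cx"],c[1]/c[2]*S["fy"]+S["cy"]]);return (u-[235,115]+.5)*6.6-.5
p=ctrl.get_obs()["ee_pos"];print(p)
for z in(7,-17,-72):print(pr(p+[0,0,z]),(pr(p+[9.16,4,z])-pr(p+[0,0,z])),pr(p+[0,0,z+5])-pr(p+[0,0,z]))
print(pr(np.array([557,298,88])))
```

```text
[557.9 297.7 196.5]
[177.3  41. ] [10.4 -9.2] [ -1.1 -11.7]
[182.5  96.2] [10.2 -9.5] [ -1.1 -11.4]
[193.8 217.3] [  9.8 -10.1] [ -1.  -10.7]
[199.1 294.2]
```

The pin is upright, and its offset at the bore is about 2 mm along tool +y. I'll correct by -1.5 and descend.

To row units: 15 mm is 0.02, -1.5 mm is -0.002.

```bash
echo '[[0, -0.002, 0, 0, 0, 0], [0, 0, 0.02, 0, 0, 0], [0, 0, 0.02, 0, 0, 0], [0, 0, 0, 0, 0, 0]]' | python3 jog.py; echo '[[0, 0, 0.008, 0, 0, 0], [0, 0, 0.008, 0, 0, 0], [0, 0, 0, 0, 0, 0], [0, 0, 0, 0, 0, 0]]' | python3 jog.py;  echo '[[0, 0, 0, 0, 0, 0], [0, 0, 0, 0, 0, 0]]' | python3 jog.py
```

```text
t: 6.92
ee_pos: [555.5, 298.7, 163.7]
orientation: [3.073, 0.645, -0.007]
ft_force: [-1.5, -0.4, -2.0]
width: 18.0
grasp_force: 30.0
t: 7.25
ee_pos: [557.2, 299.4, 154.3]
orientation: [3.075, 0.645, -0.0]
ft_force: [0.2, 0.1, -0.5]
width: 17.5
grasp_force: 30.0
t: 7.42
ee_pos: [557.4, 299.5, 154.8]
orientation: [-3.074, -0.645, -0.001]
ft_force: [-0.4, 0.3, -0.4]
width: 17.7
grasp_force: 30.0
```

To row units: 5 mm is 0.0067.

```bash
echo '[[0, 0, 0.0067, 0, 0, 0], [0, 0, 0.0067, 0, 0, 0], [0, 0, 0, 0, 0, 0], [0, 0, 0, 0, 0, 0]]' | python3 jog.py; echo '[[0, 0, 0.0067, 0, 0, 0], [0, 0, 0.0067, 0, 0, 0], [0, 0, 0, 0, 0, 0], [0, 0, 0, 0, 0, 0]]' | python3 jog.py
```

```text
t: 7.75
ee_pos: [556.8, 299.2, 143.7]
orientation: [3.074, 0.645, -0.002]
ft_force: [0.1, -0.0, -0.7]
width: 18.0
grasp_force: 30.0
t: 8.08
ee_pos: [556.8, 299.2, 133.7]
orientation: [3.074, 0.645, -0.001]
ft_force: [-0.1, 0.1, -0.8]
width: 18.1
grasp_force: 30.0
```

Going in freely, with no force.

To row units: 5 mm is 0.0067.

```bash
echo '[[0, 0, 0.0067, 0, 0, 0], [0, 0, 0.0067, 0, 0, 0], [0, 0, 0.0067, 0, 0, 0], [0, 0, 0, 0, 0, 0], [0, 0, 0, 0, 0, 0]]' | python3 jog.py; echo '[[0, 0, 0.0053, 0, 0, 0], [0, 0, 0.0053, 0, 0, 0], [0, 0, 0, 0, 0, 0], [0, 0, 0, 0, 0, 0]]' | python3 jog.py; echo '[[0, 0, 0.004, 0, 0, 0], [0, 0, 0, 0, 0, 0], [0, 0, 0, 0, 0, 0]]' | python3 jog.py
```

```text
t: 8.5
ee_pos: [556.8, 299.2, 118.6]
orientation: [3.074, 0.645, -0.002]
ft_force: [-1.3, 0.0, -0.2]
width: 18.2
grasp_force: 30.0
t: 8.83
ee_pos: [556.9, 299.3, 110.9]
orientation: [3.074, 0.645, -0.001]
ft_force: [-0.8, 0.1, -0.8]
width: 17.7
grasp_force: 30.0
t: 9.08
ee_pos: [557.1, 299.3, 108.1]
orientation: [3.075, 0.645, -0.0]
ft_force: [-0.6, 0.2, -0.6]
width: 18.1
grasp_force: 30.0
```

To row units: 1.5 mm is 0.002.

```bash
echo '[[0, 0, 0.002, 0, 0, 0], [0, 0, 0, 0, 0, 0], [0, 0, 0, 0, 0, 0]]' | python3 jog.py; echo '[[0, 0, 0.002, 0, 0, 0], [0, 0, 0, 0, 0, 0], [0, 0, 0, 0, 0, 0]]' | python3 jog.py;echo '[[0, 0, 0.0013, 0, 0, 0], [0, 0, 0, 0, 0, 0], [0, 0, 0, 0, 0, 0]]' | python3 jog.py
```

```text
t: 9.33
ee_pos: [557.2, 299.4, 106.7]
orientation: [3.075, 0.645, -0.0]
ft_force: [-1.1, 0.8, -0.5]
width: 17.5
grasp_force: 30.0
t: 9.58
ee_pos: [557.4, 299.5, 105.5]
orientation: [-3.074, -0.645, -0.001]
ft_force: [-0.9, -0.0, 2.3]
width: 18.3
grasp_force: 30.0
t: 9.83
ee_pos: [557.9, 299.8, 105.4]
orientation: [-3.074, -0.645, -0.003]
ft_force: [-1.7, -0.9, 6.5]
width: 18.0
grasp_force: 30.0
```

The shoulder seated at TCP z = 105.4, as predicted. Now I'll open, and then lower to the catch pads (TCP z about 71).

To row units: -3 mm is -0.004.

```bash
echo '[[0, 0, 0, 0, 0, 0], [0, 0, 0, 0, 0, 0], [0, 0, 0, 0, 0, 0], [0, 0, 0, 0, 0, 0], [0, 0, 0, 0, 0, 0]]' | python3 jog.py 84; echo '[[0, 0, -0.004, 0, 0, 0], [0, 0, 0, 0, 0, 0], [0, 0, 0, 0, 0, 0], [0, 0, 0, 0, 0, 0], [0, 0, 0, 0, 0, 0]]' | python3 jog.py
python3 - <<'E'
from h import *
import cv2
np.set_printoptions(precision=3,suppress=True)
R=Ro.from_rotvec(ctrl.get_obs()["orientation"]).as_matrix();print(R[:,2], np.degrees(np.arctan2(R[1,1],R[0,1])));print(tool([557,299,71]))
d=np.mean([camrig.get_image("side")["img"][...,::-1][125:205,220:300].astype(float) for _ in range(3)],0)
d=255*(d/255)**.6
cv2.imwrite("pics/f.png",cv2.resize(d.astype(np.uint8),None,fx=7,fy=7,interpolation=2))
E
```

```text
t: 10.25
ee_pos: [557.1, 299.3, 104.0]
orientation: [3.074, 0.645, -0.0]
ft_force: [0.0, -0.1, 0.4]
width: 48.0
grasp_force: 0.0
t: 10.67
ee_pos: [557.2, 299.4, 107.3]
orientation: [3.075, 0.645, 0.0]
ft_force: [-0.0, -0.0, 0.4]
width: 80.8
grasp_force: 0.0
[ 0. -0. -1.] -66.29142535667839
[-0.286  0.259 36.292]
```

View pics/f.png

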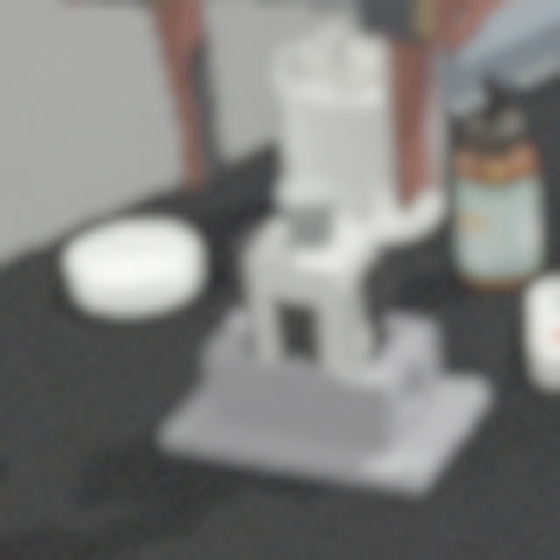

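The side view shows the pin's head sitting on the cassette's top at (315,215), with the fingers straddling it at (195,180) and (415,200). I'll descend and squeeze.

To row units: 9 mm is 0.012.

```bash
echo '[[0, 0, 0.012, 0, 0, 0], [0, 0, 0.012, 0, 0, 0], [0, 0, 0, 0, 0, 0]]' | python3 jog.py;echo '[[0, 0, 0.012, 0, 0, 0], [0, 0, 0.012, 0, 0, 0], [0, 0, 0, 0, 0, 0], [0, 0, 0, 0, 0, 0]]' | python3 jog.py; echo '[[0, 0, 0, 0, 0, 0], [0, 0, 0, 0, 0, 0], [0, 0, 0, 0, 0, 0], [0, 0, 0, 0, 0, 0], [0, 0, 0, 0, 0, 0]]' | python3 jog.py 30; echo '[[0, 0, 0, 0, 0, 0], [0, 0, 0, 0, 0, 0], [0, 0, 0, 0, 0, 0], [0, 0, 0, 0, 0, 0], [0, 0, 0, 0, 0, 0]]' | python3 jog.py
```

```text
t: 11.07
ee_pos: [555.8, 298.7, 86.9]
orientation: [3.074, 0.645, -0.005]
ft_force: [-0.8, -0.1, -0.3]
width: 84.0
grasp_force: 0.0
t: 11.4
ee_pos: [556.6, 299.1, 70.3]
orientation: [3.074, 0.645, -0.003]
ft_force: [1.1, -0.2, 0.7]
width: 83.9
grasp_force: 0.0
t: 11.82
ee_pos: [557.5, 299.6, 71.8]
orientation: [-3.074, -0.645, -0.001]
ft_force: [-0.1, -0.3, 2.2]
width: 54.5
grasp_force: 6.2
t: 12.23
ee_pos: [557.6, 299.7, 72.3]
orientation: [-3.074, -0.645, -0.002]
ft_force: [-1.4, -0.2, 6.4]
width: 47.9
grasp_force: 30.0
```

The width is 47.9, showing the same 4.1 bias as on the 22 mm head. That means 52 mm, so both catches are fully pressed. Lifting now.

To row units: -5 mm is -0.0067, -4 mm is -0.0053.

```bash
echo '[[0, 0, -0.0053, 0, 0, 0], [0, 0, -0.0067, 0, 0, 0], [0, 0, -0.0067, 0, 0, 0], [0, 0, 0, 0, 0, 0], [0, 0, 0, 0, 0, 0]]' | python3 jog.py; echo '[[0, 0, -0.0107, 0, 0, 0], [0, 0, -0.0133, 0, 0, 0], [0, 0, -0.0133, 0, 0, 0], [0, 0, -0.0107, 0, 0, 0], [0, 0, 0, 0, 0, 0]]' | python3 jog.py; echo '[[0, 0, 0, 0, 0, 0], [0, 0, 0, 0, 0, 0]]' | python3 jog.py
```

```text
t: 12.65
ee_pos: [557.3, 299.4, 85.6]
orientation: [-3.074, -0.645, -0.001]
ft_force: [-0.6, 0.2, -3.1]
width: 47.6
grasp_force: 29.9
t: 13.07
ee_pos: [558.5, 300.1, 123.9]
orientation: [-3.074, -0.645, -0.006]
ft_force: [0.5, -0.3, -2.9]
width: 47.7
grasp_force: 29.9
t: 13.23
ee_pos: [557.0, 299.3, 121.3]
orientation: [3.075, 0.645, -0.0]
ft_force: [-0.1, -1.0, -3.3]
width: 48.2
grasp_force: 29.9
```

The tool carries -3.1 N, which is the weight of the cassette plus the pin, so it came free. I'll lift it the rest of the way.

To row units: -15 mm is -0.02, -10 mm is -0.0133.

```bash
echo '[[0, 0, -0.0133, 0, 0, 0], [0, 0, -0.02, 0, 0, 0], [0, 0, -0.02, 0, 0, 0], [0, 0, -0.02, 0, 0, 0], [0, 0, -0.0133, 0, 0, 0]]' | python3 jog.py; echo '[[0, 0, -0.0133, 0, 0, 0], [0, 0, 0, 0, 0, 0], [0, 0, 0, 0, 0, 0], [0, 0, 0, 0, 0, 0], [0, 0, 0, 0, 0, 0]]' | python3 jog.py; echo '[[0, 0, 0, 0, 0, 0], [0, 0, 0, 0, 0, 0], [0, 0, 0, 0, 0, 0], [0, 0, 0, 0, 0, 0], [0, 0, 0, 0, 0, 0]]' | python3 jog.py
python3 - <<'E'
from h import *
import cv2
d=camrig.get_image("side")["img"][...,::-1][70:270,220:420]
d=255*(d/255)**.6
cv2.imwrite("pics/g.png",cv2.resize(d.astype(np.uint8),None,fx=3,fy=3,interpolation=2))
E
```

```text
t: 13.65
ee_pos: [557.5, 299.6, 187.9]
orientation: [-3.074, -0.645, -0.002]
ft_force: [0.0, -0.5, -3.4]
width: 48.3
grasp_force: 29.9
t: 14.07
ee_pos: [556.6, 299.1, 195.2]
orientation: [3.074, 0.645, -0.003]
ft_force: [-0.4, -1.0, -3.5]
width: 47.7
grasp_force: 29.9
t: 14.48
ee_pos: [557.1, 299.4, 196.1]
orientation: [3.075, 0.645, -0.0]
ft_force: [-0.8, 0.0, -2.5]
width: 47.7
grasp_force: 29.9
```

View pics/g.png

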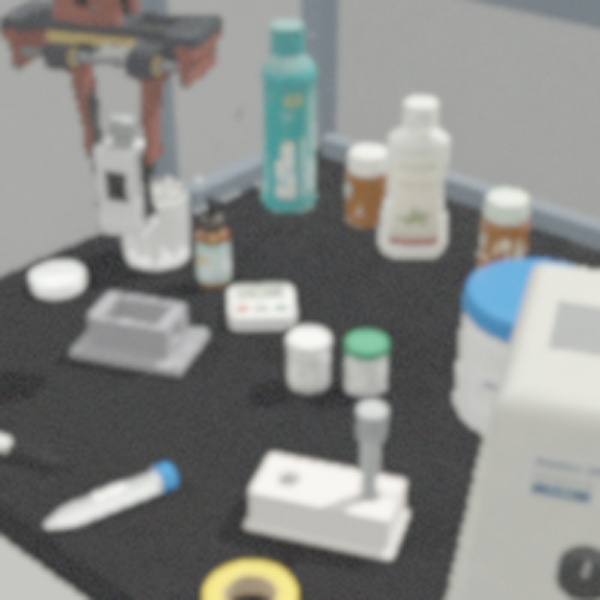

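The side view shows the cassette held upright at (120,180) with the pin head on top, the dock empty, and the long pin still in its hole. The underside is at about 130 mm. Handing in.

```bash
python3 -c "
from workcell import ctrl, camrig, workorder
print(workorder.close_job())"
```

```text
the job is handed in; nothing more can be done
None
```

The short pin is home in the cassette, which I handed in held upright by its squeezed catches about 13 cm above the worktop; the long pin is still in the stand, and no verdict came back.

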